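# Ring gauges back on their stand in order of size

## Robot

A 6-joint arm with a two-finger parallel gripper is mounted at the origin on a cart in front of the work surface, level with it; the furniture and walls round the work are solid. World frame = base frame: x ahead of the robot, y to its left, z up, the work surface at z = 0. Lengths are in m, angles in rad, forces in N, time in s.
With the tool pointing down it reaches from about 0.275 to 0.825 m from the base axis. Payload 4.9 kg.
Tool frame: the origin (TCP) lies midway between the tips of the shut fingers; the grasp point (between the pads) lies 19 mm behind it (env.grasp_offset is the distance from the TCP to the grasp point, in m); z points along the fingers, y is the line along which they close (so a half turn about z gives the same grasp; the last joint's range is limited). The gripper opens to 85 mm and grips with 20 to 120 N. Pads are 22 mm wide; open, the fingers measure 114 mm over their backs; the gripper's body (76 mm by 85 mm) begins 54 mm behind the grasp point. The pads swing forward as they close: fully open they stand 13 mm farther back than shut.
Start: joints at [-1.328, 0.326, -0.193, 1.052, 0, 1.437], TCP at [0.202, -0.511, 0.231] pointing down, gripper open.
Joint ranges: [-2.65, 2.65], [-0.97, 1.79], [-1.3, 1.35], [-1.93, 2.1], [-1.47, 1.37], [-3.14, 3.14]. Speed limits (rad/s): [2.57, 2.57, 3.14, 3.14, 3.14, 3.14].

## Interface

Orientations are given as a unit quaternion [x, y, z, w].
In Python, from station import status, viewer, env gives the robot as it stands.
- The arm moves only by the shell command python3 -m pendant 'ROWS' [FORCE]. ROWS is JSON, a list of rows, each a list of 7 numbers: the shift along the world's x, y, z in m, then the turn, a rotation vector about the world's x, y, z in rad, then the closure, from 0 (fully open) to 1 (shut). In form: [[dx, dy, dz, wx, wy, wz, grip], ...]. A call has exactly 5 rows; each row shifts and turns the commanded pose from where the row before left it; what a row does not reach is not made up. A row lasts 1/8 s, in which the tool goes at most 62.5 mm and 10.7 degrees, less where a joint would pass 70% of its speed; a pose out of reach is approached as far as the arm can. A call with a gripper value outside its range is refused whole. The fingers move at their own pace and stop on an object; FORCE is the grip in N (left out, the last holds). Time passes only in rows, so rows that do not move let the fingers close, or fill a call up. It gives the time, the measured TCP pose, the force, the opening and the grip force at its end, in the units of the state.
- status.get_obs(): the state, without advancing time (a new reading comes with each control period).
- viewer.capture(name): name is "scene" or "top"; returns the picture (384x512x3 uint8, red, green, blue); there is no depth.
- viewer.camera_params(name): a dict with "fov_y" (degrees; the focal length in pixels is half the picture's height over the tangent of half this angle, whatever the lens; pixels are square), "cx", "cy" (the principal point, pixels), "dist_coeffs" ([k1, k2, p1, p2, k3] as OpenCV has them; the pictures are not rectified), "pose" (4x4, takes a point from camera to world coordinates). Camera axes: x right, y up, looking along -z (the intrinsics and any distortion apply to the point x, -y, -z); pixel columns grow to the right and rows downward; lengths in m; the calibration is good to about 2 mm. A picture is of the moment at which its call begins. camera_params takes no time and is no camera call.
- env.hand_in(): hands the job in; it is judged then, once.
Trained networks look in the newest picture that a camera, given by its name, has taken for a name from the list of things; names that differ only in an ending like _2 or _b are one class to them, and where a whole thing is asked for, a point or a joint stands for the part that bears it (a point fixed in the world has none). Each returns a list of dicts, best first, with "p" (0 to 1); they miss things now and then, are a little off and sometimes report something else, mostly with a low value. They report only what shows in the picture. A call takes as long as a camera call. They do not tell look-alikes from the thing itself.
- viewer.search_frame(camera, target): "at" ([x, y, z] in m, in the coordinates of the camera as it stood for that picture, good to about 4 mm: the middle of the surface that is visible of it).
- viewer.outline_of(camera, target): "mask" (384x512 bool, what is visible of it).
- viewer.place_of(camera, target): "at" ([x, y, z] in m, in the coordinates of the camera as it stood for that picture, good to about 4 mm: a listed point, or the origin of a listed thing).
The state is a dict: "t": time; "joint_positions": joint angles; "qd": joint speeds; "joint_torque": joint torques, N m; "eef_pos": TCP position; "ee_rot": TCP orientation; "wrist_force": force on the tool from outside, world axes, zero at the start; "wrist_torque": the same for the moment, N m; "opening": finger opening in m; "grip_force": force on a finger pad.
Only numpy, scipy, OpenCV 4.12 (cv2) and the standard library are available. Lean on these libraries where they do the work, as an engineer would, in place of code of your own. Each camera call takes 0.05 s, during which the arm holds its last target. There are 200 camera calls.

## Task

The torch heads have been checked: put the four steel ring gauges away on the gauge stand, in order of size, the smallest ring on the thinnest post and so on up to the largest ring on the thickest post, each one lowered over its post until it lies flat on the base. Do not knock over, shift or carry off the two black torch heads that stand among the rings.

Things in the scene. Friction and masses are not known exactly. Their poses are not given: they have to be found in the camera images.
- ring_38: the smallest of four bright steel ring gauges, lying flat on the mat: plain round ring with a finely ribbed (knurled) outside, 38 mm outside diameter, 22 mm bore right through, 16 mm thick, about 90 g. Origin: on its axis, in its underside; z up, along the axis. Grasp it across the outside.
- ring_46: the second smallest of four bright steel ring gauges, lying flat on the mat: plain round ring with a finely ribbed (knurled) outside, 46 mm outside diameter, 29 mm bore right through, 18 mm thick, about 130 g. Origin: on its axis, in its underside; z up, along the axis. Grasp it across the outside.
- ring_54: the second largest of four bright steel ring gauges, lying flat on the mat: plain round ring with a finely ribbed (knurled) outside, 54 mm outside diameter, 36 mm bore right through, 20 mm thick, about 180 g. Origin: on its axis, in its underside; z up, along the axis. Grasp it across the outside.
- ring_62: the largest of four bright steel ring gauges, lying flat on the mat: plain round ring with a finely ribbed (knurled) outside, 62 mm outside diameter, 43 mm bore right through, 22 mm thick, about 250 g. Origin: on its axis, in its underside; z up, along the axis. Grasp it across the outside.
- post_16: thinnest of the stand's four upright black posts, each on a thin black rubber disc, for the smallest ring: 16 mm thick up to 14 mm, then a cone narrowing to 7 mm at its top, 32 mm above the base. Origin: on its axis at the base's top face (14 mm above the mat), where the ring rests; z up, y along the row towards the thinnest post. Stand: heavy fixed grey bar 298 x 66 x 14 mm, posts in a row along it.
- post_23: second thinnest of the stand's four upright black posts, each on a thin black rubber disc, for the second smallest ring: 23 mm thick up to 14 mm, then a cone narrowing to 10 mm at its top, 32 mm above the base. Origin: on its axis at the base's top face (14 mm above the mat), where the ring rests; z up, y along the row towards the thinnest post. 65 mm from the thinnest post.
- post_30: second thickest of the stand's four upright black posts, each on a thin black rubber disc, for the second largest ring: 30 mm thick up to 14 mm, then a cone narrowing to 14 mm at its top, 32 mm above the base. Origin: on its axis at the base's top face (14 mm above the mat), where the ring rests; z up, y along the row towards the thinnest post. 73 mm from the second thinnest.
- post_37: thickest of the stand's four upright black posts, each on a thin black rubber disc, for the largest ring: 37 mm thick up to 14 mm, then a cone narrowing to 17 mm at its top, 32 mm above the base. Origin: on its axis at the base's top face (14 mm above the mat), where the ring rests; z up, y along the row towards the thinnest post. 81 mm from the second thickest.
- torch_head_01: one of the two loose black torch heads standing among the rings, open end up: an upright cup 40 mm in diameter and 53 mm tall. Origin: centre of its underside. Not to be handled.
- torch_head_04: one of the two loose black torch heads standing among the rings, open end up: an upright cup 41 mm in diameter and 49 mm tall. Origin: centre of its underside. Not to be handled.
Not all that is in view belongs to the job. Leave any turquoise look-alike of the ring_54 alone. Leave any yellow look-alike of the ring_46 alone.

How it is judged:
By the outcome, as a careful person would: the job done as asked, in the order asked, and still so for the second after the job is handed in, with the robot touching nothing.
It also fails if it takes over 88 s, if anything falls off the work surface, if the arm or the gripper's body presses on something with over 40 N, if the wrist force passes 120 N, or if a joint passes its speed limit or range.

## Working session

There is one attempt and no reset: what is moved stays moved. The work goes in short steps, Python scripts to look and compute and a shell command to move; the robot and the scene stay as the last step left them, time stands still between calls to the robot, and variables do not carry over. Pictures are saved under pics/ and viewed, at most 14 in all, crops included, and the job is handed in when it is done.

```bash
ls; mkdir -p pics; python3 - <<'E'
from station import status,viewer,env
import cv2,numpy as np
for c in("scene","top"):
    im=viewer.capture(c); cv2.imwrite(f"pics/{c}0.png",im[:,:,::-1]); p=viewer.camera_params(c); print(c,p)
T=lambda c:np.array(viewer.camera_params(c)["pose"])
for c in("scene","top"):
  for n in "ring_38 ring_46 ring_54 ring_62 post_16 post_23 post_30 post_37 torch_head_01 torch_head_04".split():
    r=viewer.place_of(c,n)
    print(c,n,[(round(d["p"],2),(T(c)@np.r_[d["at"],1])[:3].round(3).tolist()) for d in r[:3]])
print(status.get_obs()); print(env.grasp_offset)
E
```

```text
pics
scene {'fov_y': 50.10605006480944, 'cx': 251.15643460505143, 'cy': 192.36007281286976, 'dist_coeffs': array([-0.0020203,  0.       ,  0.       ,  0.       ,  0.       ]), 'pose': array([[-0.59394617,  0.36969674, -0.71452941, -0.26482518],
       [-0.80440703, -0.25905982,  0.53461887,  0.75756421],
       [ 0.01254099,  0.89230731,  0.45125424,  0.53452613],
       [ 0.        ,  0.        ,  0.        ,  1.        ]])}
top {'fov_y': 49.07898396004087, 'cx': 259.19763532271577, 'cy': 187.9823523324155, 'dist_coeffs': array([0.01116765, 0.        , 0.        , 0.        , 0.        ]), 'pose': array([[ 0.0144836 ,  0.9851213 , -0.17124907,  0.37409681],
       [-0.99989296,  0.01391494, -0.0045206 ,  0.16824074],
       [-0.00207042,  0.17129621,  0.9852174 ,  1.0050919 ],
       [ 0.        ,  0.        ,  0.        ,  1.        ]])}
scene ring_38 [(0.8, [0.421, 0.285, 0.003]), (0.67, [0.626, -0.13, -0.004]), (0.6, [0.668, 0.454, 0.001])]
scene ring_46 [(0.8, [0.421, 0.285, 0.003]), (0.67, [0.626, -0.13, -0.004]), (0.6, [0.668, 0.454, 0.001])]
scene ring_54 [(0.8, [0.421, 0.285
[... 1800 characters left out ...]
1, 'joint_positions': array([-1.32822529e+00,  3.26181905e-01, -1.92567338e-01,  1.05197387e+00,
        3.06753784e-06,  1.43659950e+00]), 'qd': array([ 0.00019087, -0.00131196, -0.00190759,  0.00055652, -0.0014729 ,
        0.0007421 ]), 'joint_torque': array([ 4.27196137e-04, -4.43336105e+01,  2.62761998e+01,  9.69838147e-04,
        3.54311533e-05, -3.03712746e-06]), 'eef_pos': array([ 0.20237894, -0.51146339,  0.23130312]), 'ee_rot': array([9.82308161e-01, 1.87271662e-01, 3.51413559e-06, 3.64694842e-05]), 'wrist_force': array([ 0.18723333,  0.3311862 , -0.80816376]), 'wrist_torque': array([-0.025649  ,  0.01286138, -0.01837639]), 'grip_force': 0.0, 'opening': 0.08552471960261405}
0.0187
```

View pics/top0.png

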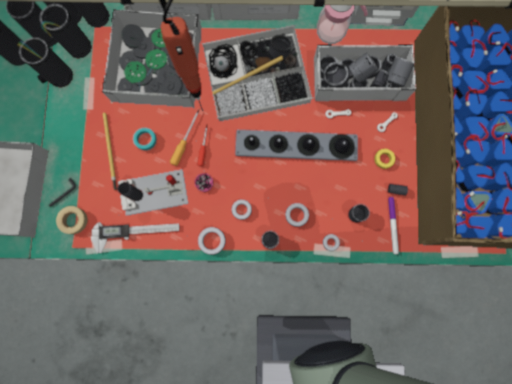

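View pics/scene0.png

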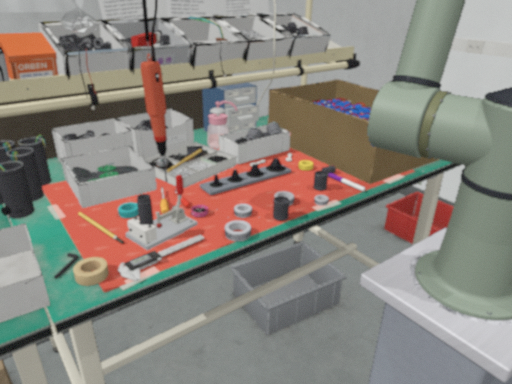

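```bash
cat > h.py <<'E'
import numpy as np,cv2
from station import status,viewer,env
def cam(c):
    p=viewer.camera_params(c); f=192/np.tan(np.radians(p["fov_y"]/2))
    return np.array([[f,0,p["cx"]],[0,f,p["cy"]],[0,0,1]]),np.array(p["dist_coeffs"]),np.array(p["pose"])
def proj(c,P):
    K,d,T=cam(c); q=(np.asarray(P)-T[:3,3])@T[:3,:3]; q=q*[1,-1,-1]
    return cv2.projectPoints(q.reshape(-1,1,3),np.zeros(3),np.zeros(3),K,d)[0].reshape(-1,2)
def back(c,uv,z):
    K,d,T=cam(c); n=cv2.undistortPoints(np.array(uv,float).reshape(-1,1,2),K,d).reshape(-1,2)
    r=np.c_[n[:,0],-n[:,1],-np.ones(len(n))]@T[:3,:3].T
    return T[:3,3]+r*((z-T[2,3])/r[:,2])[:,None]
a=np.linspace(0,2*np.pi,60)
def circ(x,y,z,r): return np.c_[x+r*np.cos(a),y+r*np.sin(a),0*a+z]
E
python3 - <<'E'
from h import *
im=cv2.imread("pics/top0.png")
cv2.imwrite("pics/crop1.png",cv2.resize(im[122:257,190:375],None,fx=4,fy=4,interpolation=cv2.INTER_CUBIC))
hsv=cv2.cvtColor(im,cv2.COLOR_BGR2HSV)
for u,v in [(212,240),(241,210),(297,214),(331,242)]:
    s=im[v-20:v+21,u-20:u+21].astype(float)
    m=((s.min(2)>105)).astype(np.uint8)
    n,l,st,ce=cv2.connectedComponentsWithStats(m); k=1+st[1:,4].argmax()
    cs,_=cv2.findContours((l==k).astype(np.uint8),cv2.RETR_CCOMP,cv2.CHAIN_APPROX_NONE)
    o=max(cs,key=len); e=cv2.fitEllipse(o)
    c=np.array(e[0])+[u-20,v-20]
    px=back("top",[c,c+[1,0]],.01); mm=np.linalg.norm(px[1]-px[0])*1e3
    print(u,v,st[k],px[0].round(4),"dia~",(np.array(e[1])+1)*mm)
print(im[242,325:338].tolist())
E
```

```text
212 240 [  5   7  28  27 379] [0.421  0.2846 0.01  ] dia~ [64.83974854 66.09230836]
241 210 [ 10   9  21  21 246] [0.4962 0.2155 0.01  ] dia~ [49.10569955 49.93244839]
297 214 [  8   9  24  23 284] [0.4854 0.0831 0.01  ] dia~ [55.80807689 57.02377438]
331 242 [  2  12  38  24 518] [0.4091 0.0015 0.01  ] dia~ [54.59331459 85.93031978]
[[171, 168, 167], [149, 146, 154], [97, 99, 138], [56, 65, 137], [50, 61, 140], [51, 62, 141], [51, 61, 141], [52, 63, 144], [59, 69, 150], [84, 90, 153], [125, 125, 151], [158, 155, 157], [172, 169, 167]]
```

View pics/crop1.png

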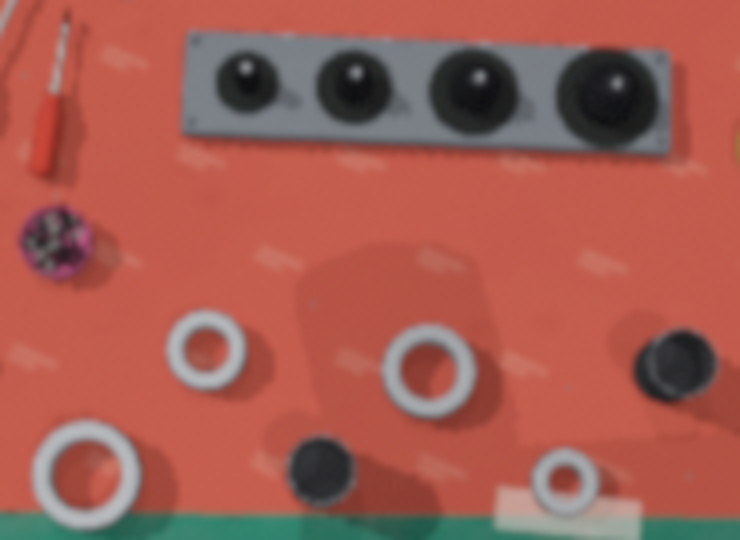

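```bash
cat > fit.py <<'E'
from h import *
from scipy.optimize import minimize
S=8
def ren(c,polys,u0,v0,w,h):
    m=np.zeros((h*S,w*S),np.float32)
    for P,val in polys:
        q=((proj(c,P)-[u0,v0]+.5)*S-.5)
        q=cv2.convexHull(np.round(q*16).astype(np.int32)); cv2.fillConvexPoly(m,q,val,shift=4)
    m=cv2.GaussianBlur(m,(0,0),S*.6)
    return cv2.resize(m,(w,h),interpolation=cv2.INTER_AREA)
def ring(c,x,y,D,d,t,z0=0):
    return [(np.r_[circ(x,y,z0,D/2),circ(x,y,z0+t,D/2)],1),(circ(x,y,z0+t,d/2),0)]
def post(c,x,y,D,d,tp,z0=.014):
    return [(np.r_[circ(x,y,z0+.001,D/2),circ(x,y,z0+.014,d/2),circ(x,y,z0+.032,tp/2)],1)]
def fit(c,gray,mod,x,y,args,rad,free=False):
    u,v=proj(c,[[x,y,.01]])[0].round().astype(int); w=2*rad+1; u0,v0=u-rad,v-rad
    I=gray[v0:v0+w,u0:u0+w].astype(float).ravel()
    yy,xx=np.mgrid[-1:1:w*1j,-1:1:w*1j]
    def cost(p):
        A=args if not free else (p[2],)+args[1:]
        m=ren(c,mod(c,p[0],p[1],*A),u0,v0,w,w).ravel()
        M=np.c_[m,np.ones_like(m),xx.ravel(),yy.ravel()]; s=np.linalg.lstsq(M,I,rcond=None)[0]
        return np.mean((M@s-I)**2)
    p0=[x,y]+([args[0]] if free else [])
    sim=np.array([p0]+[np.add(p0,np.eye(len(p0))[i]*.005) for i in range(len(p0))])
    r=minimize(cost,p0,method="Nelder-Mead",options=dict(initial_simplex=sim,xatol=1e-4,fatol=1e-3))
    return r.x.round(4),round(r.fun**.5,1)
RINGS={"62":(.421,.2846,.062,.043,.022),"46":(.4962,.2155,.046,.029,.018),"54":(.4854,.083,.054,.036,.02),"38":(.415,.001,.038,.022,.016)}
POSTS={"16":(.66,.195,.038,.016,.007),"23":(.658,.129,.046,.023,.01),"30":(.656,.057,.054,.03,.014),"37":(.652,-.025,.062,.037,.017)}
E
python3 - <<'E'
from fit import *
for c,R in(("top",(17,20)),("scene",(17,14))):
    im=cv2.imread(f"pics/{c}0.png"); g=im[:,:,:2].mean(2)
    for k,v in RINGS.items(): print(c,"ring",k,*fit(c,g,ring,v[0],v[1],v[2:],R[0]))
    g=im[:,:,:2].mean(2)
    rad={"16":11,"23":12,"30":13,"37":13} if c=="top" else dict.fromkeys(POSTS,12)
    for k,v in POSTS.items(): print(c,"post",k,*fit(c,g,post,v[0],v[1],v[2:],rad[k],True))
E
```

```text
top ring 62 [0.4205 0.2838] 13.7
top ring 46 [0.4956 0.2153] 8.5
top ring 54 [0.485  0.0834] 10.0
top ring 38 [0.4205 0.0034] 23.4
top post 16 [0.6591 0.1935 0.0385] 11.0
top post 23 [0.6573 0.1284 0.0461] 11.0
top post 30 [0.6553 0.0557 0.0535] 12.4
top post 37 [ 0.6534 -0.0252  0.0612] 13.0
scene ring 62 [0.4242 0.2826] 29.8
scene ring 46 [0.5194 0.1993] 24.9
scene ring 54 [0.5169 0.0515] 18.0
scene ring 38 [0.4001 0.0141] 31.3
scene post 16 [0.6588 0.1952 0.0292] 18.1
scene post 23 [0.6575 0.1302 0.0363] 18.6
scene post 30 [0.6526 0.0586 0.0429] 20.6
scene post 37 [ 0.656  -0.026   0.0553] 19.7
```

```bash
python3 - <<'E'
from fit import *
im=cv2.imread("pics/top0.png"); g=im[:,:,:2].mean(2)
v=RINGS["38"]
for r in(6,7,8,9): print(fit("top",g,ring,.418,.003,v[2:],r))
for k in("46","54"):
  v=RINGS[k]; print(k,fit("top",g,ring,v[0],v[1],v[2:],9))
E
python3 -m pendant '[[0.022,0.0515,-0.01,0,0,0.1194,0],[0.022,0.0515,-0.01,0,0,0.1194,0],[0.022,0.0515,-0.01,0,0,0.1194,0],[0.022,0.0515,-0.01,0,0,0.1194,0],[0.022,0.0515,-0.01,0,0,0.1194,0]]' 60
python3 -m pendant '[[0.022,0.0515,-0.01,0,0,0.1194,0],[0.022,0.0515,-0.01,0,0,0.1194,0],[0.022,0.0515,-0.01,0,0,0.1194,0],[0.022,0.0515,-0.01,0,0,0.1194,0],[0.022,0.0515,-0.01,0,0,0.1194,0]]'
```

```text
(array([0.4208, 0.0036]), np.float64(16.4))
(array([0.4208, 0.0037]), np.float64(18.0))
(array([0.4205, 0.0038]), np.float64(19.3))
(array([0.4211, 0.0034]), np.float64(20.1))
46 (array([0.4954, 0.2152]), np.float64(13.3))
54 (array([0.4846, 0.0837]), np.float64(12.8))
t: 1.72
eef_pos: [0.313, -0.2525, 0.1812]
ee_rot: [0.883, 0.469, 0.0, 0.0]
wrist_force: [0.5, -0.5, 0.3]
opening: 0.0852
grip_force: 0.0
t: 2.35
eef_pos: [0.4233, 0.0053, 0.1313]
ee_rot: [0.706, 0.709, 0.0, 0.001]
wrist_force: [1.2, -0.9, 1.2]
opening: 0.0855
grip_force: 0.0
```

```bash

python3 -m pendant '[[-0.0025,-0.0017,-0.04,0,0,0,0],[0,0,-0.045,0,0,0,0],[0,0,-0.03,0,0,0,0],[0,0,-0.0135,0,0,0,0],[0,0,0,0,0,0,0]]'
python3 -m pendant '[[0,0,0,0,0,0,1],[0,0,0,0,0,0,1],[0,0,0,0,0,0,1],[0,0,0,0,0,0,1],[0,0,0,0,0,0,1]]' 60
```

```text
t: 2.98
eef_pos: [0.4191, 0.002, 0.002]
ee_rot: [0.707, 0.707, -0.001, -0.001]
wrist_force: [0.1, 1.2, 0.3]
opening: 0.0859
grip_force: 0.0
t: 3.6
eef_pos: [0.4206, 0.0017, 0.004]
ee_rot: [0.707, 0.707, 0.001, 0.001]
wrist_force: [-1.6, 0.7, 11.6]
opening: 0.036
grip_force: 58.6
```

```bash

python3 -m pendant '[[0,0,0.045,0,0,0,1],[0,0,0.04,0,0,0,1],[0.04,0.0317,0,0,0,0,1],[0.04,0.0317,0,0,0,0,1],[0.04,0.0317,0,0,0,0,1]]'
python3 -m pendant '[[0.04,0.0317,0,0,0,0,1],[0.04,0.0317,0,0,0,0,1],[0.039,0.0314,0,0,0,0,1],[0,0,0,0,0,0,1],[0,0,0,0,0,0,1]]'
python3 - <<'E'
from h import *
for c in("top","scene"): cv2.imwrite(f"pics/{c}1.png",viewer.capture(c)[:,:,::-1])
im=cv2.imread("pics/top1.png")[100:220,190:375]; s=cv2.imread("pics/scene1.png")[100:240,170:330]
cv2.imwrite("pics/c2.png",np.vstack([cv2.resize(im,(462,300),interpolation=2),cv2.resize(s,(462,300),interpolation=2)]))
o=[status.get_obs()["eef_pos"] for _ in range(3)]; print(o)
E
```

```text
t: 4.22
eef_pos: [0.5413, 0.0979, 0.0885]
ee_rot: [0.707, 0.707, 0.0, 0.001]
wrist_force: [1.1, -0.9, -0.6]
opening: 0.0356
grip_force: 60.3
t: 4.85
eef_pos: [0.6578, 0.1915, 0.0872]
ee_rot: [0.707, 0.707, -0.001, -0.0]
wrist_force: [-0.5, 0.1, -0.2]
opening: 0.0353
grip_force: 60.4
[array([0.65767464, 0.19092349, 0.08772397]), array([0.65767464, 0.19092349, 0.08772397]), array([0.65767464, 0.19092349, 0.08772397])]
```

View pics/c2.png

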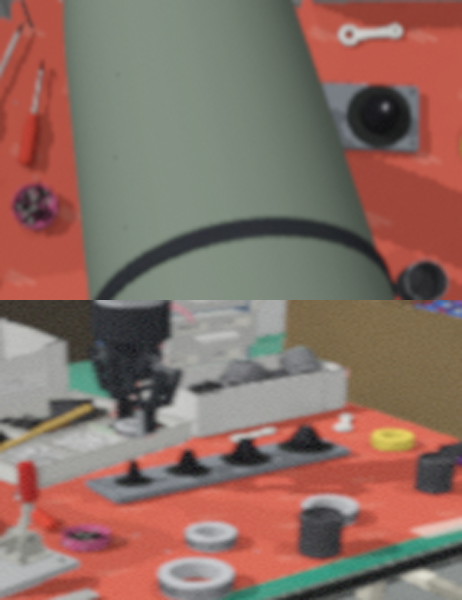

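```bash

python3 -m pendant '[[0,0,-0.02,0,0,0,1],[0,0,-0.02,0,0,0,1],[0,0,-0.012,0,0,0,1],[0,0,0,0,0,0,1],[0,0,0,0,0,0,1]]'
python3 -m pendant '[[0,0,-0.003,0,0,0,1],[0,0,-0.003,0,0,0,1],[0,0,-0.003,0,0,0,1],[0,0,0,0,0,0,1],[0,0,0,0,0,0,1]]'
```

```text
t: 5.58
eef_pos: [0.6593, 0.1917, 0.0367]
ee_rot: [0.707, 0.707, 0.0, 0.0]
wrist_force: [0.5, 0.4, -0.2]
opening: 0.0354
grip_force: 60.4
t: 6.2
eef_pos: [0.6589, 0.1918, 0.0267]
ee_rot: [0.707, 0.707, -0.0, -0.0]
wrist_force: [-0.0, 0.5, -1.7]
opening: 0.0359
grip_force: 60.4
```

```bash

python3 -m pendant '[[0,0,-0.003,0,0,0,1],[0,0,-0.002,0,0,0,1],[0,0,-0.002,0,0,0,1],[0,0,-0.001,0,0,0,1],[0,0,0,0,0,0,1]]'
```

```text
t: 6.82
eef_pos: [0.6588, 0.1917, 0.0187]
ee_rot: [0.707, 0.707, -0.0, -0.0]
wrist_force: [-0.5, -0.2, -0.7]
opening: 0.0357
grip_force: 60.4
```

```bash

python3 -m pendant '[[0,0,-0.001,0,0,0,1],[0,0,-0.001,0,0,0,1],[0,0,0,0,0,0,1],[0,0,0,0,0,0,1],[0,0,0,0,0,0,1]]'
```

```text
t: 7.45
eef_pos: [0.6591, 0.1918, 0.0181]
ee_rot: [0.707, 0.707, 0.0, 0.0]
wrist_force: [-2.7, -0.8, 6.7]
opening: 0.0353
grip_force: 61.1
```

```bash

python3 -m pendant '[[0,0,0,0,0,0,0],[0,0,0,0,0,0,0],[0,0,0,0,0,0,0],[0,0,0.02,0,0,0,0],[0,0,0.05,0,0,0,0]]'
python3 -m pendant '[[-0.04,0.005,0,0,0,0,0],[-0.04,0.006,0,0,0,0,0],[-0.04,0.006,0,0,0,0,0],[-0.0434,0.0064,0,0,0,0,0],[0,0,0,0,0,0,0]]'
python3 - <<'E'
from fit import *
for c in("top","scene"): cv2.imwrite(f"pics/{c}2.png",viewer.capture(c)[:,:,::-1])
s=cv2.imread("pics/scene2.png")[120:260,160:340]
cv2.imwrite("pics/c3.png",cv2.resize(s,None,fx=4,fy=4,interpolation=2))
print(status.get_obs()["eef_pos"])
E
```

```text
t: 8.07
eef_pos: [0.6568, 0.1914, 0.0858]
ee_rot: [0.707, 0.707, -0.002, -0.002]
wrist_force: [1.4, 0.4, 0.1]
opening: 0.0853
grip_force: 0.0
t: 8.7
eef_pos: [0.4922, 0.2155, 0.0878]
ee_rot: [0.706, 0.708, -0.001, -0.001]
wrist_force: [0.2, -0.0, 0.3]
opening: 0.0855
grip_force: 0.0
[0.49660334 0.21561902 0.08826469]
```

View pics/c3.png

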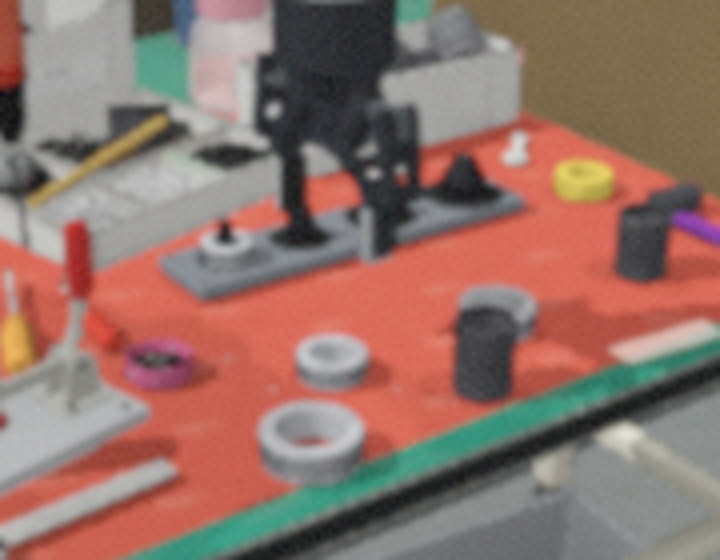

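```bash

python3 -m pendant '[[0,0,-0.04,0,0,0,0],[0,0,-0.03,0,0,0,0],[0,0,-0.0135,0,0,0,0],[0,0,0,0,0,0,0],[0,0,0,0,0,0,1]]'
python3 -m pendant '[[0,0,0,0,0,0,1],[0,0,0,0,0,0,1],[0,0,0,0,0,0,1],[0,0,0,0,0,0,1],[0,0,0,0,0,0,1]]' 60
```

```text
t: 9.43
eef_pos: [0.4969, 0.2154, 0.0043]
ee_rot: [0.707, 0.707, 0.001, 0.0]
wrist_force: [0.1, -0.3, 0.9]
opening: 0.0696
grip_force: 0.0
t: 10.05
eef_pos: [0.4965, 0.2155, 0.0047]
ee_rot: [0.707, 0.707, 0.001, 0.001]
wrist_force: [-0.7, -0.5, 5.1]
opening: 0.043
grip_force: 61.1
```

```bash

python3 -m pendant '[[0,0,0.045,0,0,0,1],[0,0,0.04,0,0,0,1],[0.04,-0.0217,0,0,0,0,1],[0.04,-0.0217,0,0,0,0,1],[0.04,-0.0217,0,0,0,0,1]]'
python3 -m pendant '[[0.041,-0.0217,0,0,0,0,1],[0,0,0,0,0,0,1],[0,0,-0.02,0,0,0,1],[0,0,-0.01,0,0,0,1],[0,0,0,0,0,0,1]]'
python3 -m pendant '[[0,0,0,0,0,0,1],[0,0,0,0,0,0,1],[0,0,-0.01,0,0,0,1],[0,0,-0.01,0,0,0,1],[0,0,0,0,0,0,1]]'
```

```text
t: 10.68
eef_pos: [0.6167, 0.1496, 0.0891]
ee_rot: [0.707, 0.707, 0.0, 0.0]
wrist_force: [0.7, 0.1, -1.7]
opening: 0.043
grip_force: 62.0
t: 11.3
eef_pos: [0.6549, 0.1288, 0.0574]
ee_rot: [0.707, 0.707, -0.001, -0.001]
wrist_force: [0.5, 0.6, -0.6]
opening: 0.043
grip_force: 62.1
t: 11.92
eef_pos: [0.6552, 0.1282, 0.0366]
ee_rot: [0.707, 0.707, -0.001, -0.001]
wrist_force: [0.2, 0.3, -1.4]
opening: 0.0431
grip_force: 62.0
```

```bash

python3 -m pendant '[[0.001,0,-0.004,0,0,0,1],[0,0,-0.004,0,0,0,1],[0,0,-0.004,0,0,0,1],[0,0,-0.002,0,0,0,1],[0,0,0,0,0,0,1]]'
python3 -m pendant '[[0,0,-0.002,0,0,0,1],[0,0,-0.001,0,0,0,1],[0,0,-0.001,0,0,0,1],[0,0,0,0,0,0,1],[0,0,0,0,0,0,1]]'
```

```text
t: 12.55
eef_pos: [0.6573, 0.1283, 0.0241]
ee_rot: [0.707, 0.707, -0.0, -0.0]
wrist_force: [-0.1, -0.5, -1.1]
opening: 0.0431
grip_force: 62.1
t: 13.18
eef_pos: [0.6575, 0.1284, 0.0203]
ee_rot: [0.707, 0.707, 0.0, 0.0]
wrist_force: [0.1, -0.1, -0.8]
opening: 0.0432
grip_force: 62.1
```

```bash

python3 -m pendant '[[0,0,-0.001,0,0,0,1],[0,0,-0.001,0,0,0,1],[0,0,0,0,0,0,1],[0,0,0,0,0,0,1],[0,0,0,0,0,0,1]]'
```

```text
t: 13.8
eef_pos: [0.6575, 0.1283, 0.0187]
ee_rot: [0.707, 0.707, 0.0, 0.0]
wrist_force: [-3.0, -0.2, 5.5]
opening: 0.0428
grip_force: 62.7
```

```bash

python3 -m pendant '[[0,0,0,0,0,0,0],[0,0,0,0,0,0,0],[0,0,0,0,0,0,0],[0,0,0.02,0,0,0,0],[0,0,0.05,0,0,0,0]]'
python3 -m pendant '[[-0.043,-0.011,0,0,0,0,0],[-0.043,-0.011,0,0,0,0,0],[-0.043,-0.011,0,0,0,0,0],[-0.0437,-0.0119,0,0,0,0,0],[0,0,0,0,0,0,0]]'
python3 -m pendant '[[0,0,0,0,0,0,0],[0,0,-0.04,0,0,0,0],[0,0,-0.03,0,0,0,0],[0,0,-0.014,0,0,0,0],[0,0,0,0,0,0,0]]'
```

```text
t: 14.42
eef_pos: [0.6555, 0.1282, 0.0874]
ee_rot: [0.707, 0.707, -0.002, -0.002]
wrist_force: [0.4, -0.4, 0.5]
opening: 0.0852
grip_force: 0.0
t: 15.05
eef_pos: [0.4811, 0.0831, 0.0891]
ee_rot: [0.707, 0.707, -0.001, -0.001]
wrist_force: [0.6, 0.2, -0.5]
opening: 0.0857
grip_force: 0.0
t: 15.68
eef_pos: [0.4852, 0.0836, 0.0038]
ee_rot: [0.707, 0.707, -0.0, -0.0]
wrist_force: [0.1, 0.3, -0.2]
opening: 0.0852
grip_force: 0.0
```

```bash

python3 -m pendant '[[0,0,0,0,0,0,1],[0,0,0,0,0,0,1],[0,0,0,0,0,0,1],[0,0,0,0,0,0,1],[0,0,0,0,0,0,1]]' 70
```

```text
t: 16.3
eef_pos: [0.4859, 0.0835, 0.0062]
ee_rot: [0.707, 0.707, 0.001, 0.001]
wrist_force: [-2.0, -0.6, 9.9]
opening: 0.0511
grip_force: 70.8
```

```bash

python3 -m pendant '[[0,0,0.045,0,0,0,1],[0,0,0.04,0,0,0,1],[0.043,-0.007,0,0,0,0,1],[0.043,-0.007,0,0,0,0,1],[0.043,-0.007,0,0,0,0,1]]'
python3 -m pendant '[[0.0415,-0.0068,0,0,0,0,1],[0,0,0,0,0,0,1],[0,0,-0.02,0,0,0,1],[0,0,-0.01,0,0,0,1],[0,0,0,0,0,0,1]]'
python3 -m pendant '[[0,0,0,0,0,0,1],[0,0,0,0,0,0,1],[0,0,-0.01,0,0,0,1],[0,0,-0.01,0,0,0,1],[0,0,0,0,0,0,1]]'
```

```text
t: 16.92
eef_pos: [0.6152, 0.0623, 0.0903]
ee_rot: [0.707, 0.707, 0.0, 0.0]
wrist_force: [0.1, 0.3, -1.8]
opening: 0.051
grip_force: 74.3
t: 17.55
eef_pos: [0.6538, 0.0559, 0.0586]
ee_rot: [0.707, 0.707, -0.001, -0.001]
wrist_force: [-0.7, -1.1, -1.8]
opening: 0.051
grip_force: 74.4
t: 18.18
eef_pos: [0.654, 0.0557, 0.0376]
ee_rot: [0.707, 0.707, -0.001, -0.001]
wrist_force: [0.5, 0.9, -0.7]
opening: 0.0512
grip_force: 74.4
```

```bash

python3 -m pendant '[[0,0,-0.004,0,0,0,1],[0,0,-0.004,0,0,0,1],[0,0,-0.004,0,0,0,1],[0,0,-0.002,0,0,0,1],[0,0,0,0,0,0,1]]'
python3 -m pendant '[[0,0,-0.002,0,0,0,1],[0,0,-0.001,0,0,0,1],[0,0,-0.001,0,0,0,1],[0,0,0,0,0,0,1],[0,0,0,0,0,0,1]]'
```

```text
t: 18.8
eef_pos: [0.6551, 0.0556, 0.0251]
ee_rot: [0.707, 0.707, -0.0, -0.0]
wrist_force: [-0.3, 0.7, -1.7]
opening: 0.051
grip_force: 74.4
t: 19.42
eef_pos: [0.6553, 0.0557, 0.0213]
ee_rot: [0.707, 0.707, 0.0, 0.0]
wrist_force: [0.1, 0.4, -1.8]
opening: 0.051
grip_force: 74.4
```

```bash

python3 -m pendant '[[0,0,-0.001,0,0,0,1],[0,0,-0.001,0,0,0,1],[0,0,0,0,0,0,1],[0,0,0,0,0,0,1],[0,0,0,0,0,0,1]]'
```

```text
t: 20.05
eef_pos: [0.6554, 0.0557, 0.0203]
ee_rot: [0.707, 0.707, 0.0, 0.0]
wrist_force: [-2.6, 0.2, 4.4]
opening: 0.0508
grip_force: 75.1
```

```bash

python3 -m pendant '[[0,0,0,0,0,0,0],[0,0,0,0,0,0,0],[0,0,0,0,0,0,0],[0,0,0.02,0,0,0,0],[0,0,0.05,0,0,0,0]]'
python3 -m pendant '[[-0.034,0.033,0,0,0,0,0],[-0.034,0.033,0,0,0,0,0],[-0.034,0.033,0,0,0,0,0],[-0.034,0.033,0,0,0,0,0],[-0.034,0.033,0,0,0,0,0]]'
python3 -m pendant '[[-0.034,0.033,0,0,0,0,0],[-0.0309,0.0301,0,0,0,0,0],[0,0,0,0,0,0,0],[0,0,0,0,0,0,0],[0,0,0,0,0,0,0]]'
python3 - <<'E'
from fit import *
im=viewer.capture("scene")[:,:,::-1]; cv2.imwrite("pics/scene3.png",im)
cv2.imwrite("pics/c4.png",cv2.resize(im[120:260,160:340],None,fx=4,fy=4,interpolation=2))
E
```

```text
t: 20.68
eef_pos: [0.6528, 0.0557, 0.087]
ee_rot: [0.707, 0.707, -0.002, -0.002]
wrist_force: [1.0, 0.5, 0.2]
opening: 0.0855
grip_force: 0.0
t: 21.3
eef_pos: [0.4843, 0.2217, 0.0894]
ee_rot: [0.707, 0.707, 0.0, 0.0]
wrist_force: [0.2, 0.2, -0.2]
opening: 0.0854
grip_force: 0.0
t: 21.92
eef_pos: [0.4214, 0.2832, 0.0893]
ee_rot: [0.708, 0.707, 0.0, 0.0]
wrist_force: [-0.8, 0.0, -0.6]
opening: 0.085
grip_force: 0.0
```

View pics/c4.png

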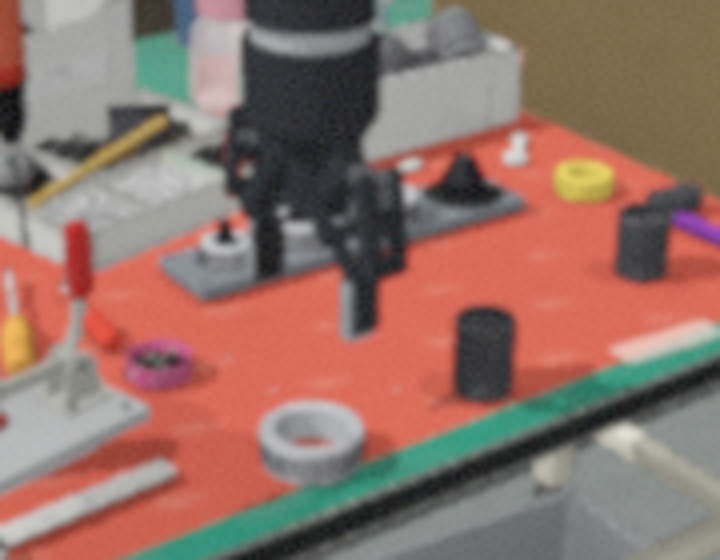

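```bash

python3 -m pendant '[[0,0,-0.04,0,0,0,0],[0,0,-0.03,0,0,0,0],[0,0,-0.015,0,0,0,0],[0,0,0,0,0,0,0],[0,0,0,0,0,0,0]]'
python3 -m pendant '[[0,0,0,0,0,0,1],[0,0,0,0,0,0,1],[0,0,0,0,0,0,1],[0,0,0,0,0,0,1],[0,0,0,0,0,0,1]]' 80
```

```text
t: 22.6
eef_pos: [0.4213, 0.284, 0.0051]
ee_rot: [0.707, 0.707, 0.001, 0.0]
wrist_force: [0.4, -0.7, -0.5]
opening: 0.0851
grip_force: 0.0
t: 23.22
eef_pos: [0.4213, 0.2842, 0.0062]
ee_rot: [0.707, 0.707, 0.001, 0.001]
wrist_force: [-2.2, -1.2, 13.4]
opening: 0.0588
grip_force: 82.7
```

```bash

python3 -m pendant '[[0,0,0.045,0,0,0,1],[0,0,0.045,0,0,0,1],[0.0291,-0.0386,0,0,0,0,1],[0.0291,-0.0386,0,0,0,0,1],[0.0291,-0.0386,0,0,0,0,1]]'
python3 -m pendant '[[0.0291,-0.0386,0,0,0,0,1],[0.0291,-0.0386,0,0,0,0,1],[0.0291,-0.0386,0,0,0,0,1],[0.0291,-0.0386,0,0,0,0,1],[0.0289,-0.0388,0,0,0,0,1]]'
python3 -m pendant '[[0,0,0,0,0,0,1],[0,0,-0.02,0,0,0,1],[0,0,-0.015,0,0,0,1],[0,0,0,0,0,0,1],[0,0,0,0,0,0,1]]'
```

```text
t: 23.85
eef_pos: [0.5083, 0.167, 0.0949]
ee_rot: [0.707, 0.707, 0.0, 0.0]
wrist_force: [0.2, 0.7, -2.4]
opening: 0.0585
grip_force: 88.5
t: 24.48
eef_pos: [0.6535, -0.0264, 0.0944]
ee_rot: [0.707, 0.707, 0.0, -0.0]
wrist_force: [-0.3, 0.1, -2.0]
opening: 0.0584
grip_force: 88.4
t: 25.1
eef_pos: [0.6531, -0.0248, 0.0597]
ee_rot: [0.707, 0.707, 0.0, 0.0]
wrist_force: [-0.1, -0.8, -2.4]
opening: 0.0584
grip_force: 88.4
```

```bash

python3 -m pendant '[[0,0,-0.01,0,0,0,1],[0,0,-0.01,0,0,0,1],[0,0,0,0,0,0,1],[0,0,0,0,0,0,1],[0,0,0,0,0,0,1]]'
python3 -m pendant '[[0,0,-0.004,0,0,0,1],[0,0,-0.004,0,0,0,1],[0,0,-0.004,0,0,0,1],[0,0,-0.003,0,0,0,1],[0,0,0,0,0,0,1]]'
```

```text
t: 25.72
eef_pos: [0.6533, -0.0253, 0.0396]
ee_rot: [0.707, 0.707, 0.0, 0.0]
wrist_force: [-0.6, 0.7, -2.9]
opening: 0.0586
grip_force: 88.4
t: 26.35
eef_pos: [0.6527, -0.0252, 0.0238]
ee_rot: [0.707, 0.707, -0.0, -0.0]
wrist_force: [-0.0, -0.4, -3.5]
opening: 0.0581
grip_force: 88.4
```

```bash

python3 -m pendant '[[0,0,-0.001,0,0,0,1],[0,0,-0.001,0,0,0,1],[0,0,-0.0015,0,0,0,1],[0,0,0,0,0,0,1],[0,0,0,0,0,0,1]]'
```

```text
t: 26.98
eef_pos: [0.653, -0.0253, 0.0208]
ee_rot: [0.707, 0.707, -0.0, 0.0]
wrist_force: [-0.1, -0.3, -2.9]
opening: 0.058
grip_force: 88.4
```

```bash

python3 -m pendant '[[0,0,-0.001,0,0,0,1],[0,0,-0.001,0,0,0,1],[0,0,0,0,0,0,1],[0,0,0,0,0,0,1],[0,0,0,0,0,0,1]]'
```

```text
t: 27.6
eef_pos: [0.6531, -0.0253, 0.0204]
ee_rot: [0.707, 0.707, 0.0, 0.0]
wrist_force: [-4.1, 1.2, 7.3]
opening: 0.058
grip_force: 89.6
```

```bash

python3 -m pendant '[[0,0,0,0,0,0,0],[0,0,0,0,0,0,0],[0,0,0,0,0,0,0],[0,0,0.02,0,0,0,0],[0,0,0.05,0,0,0,0]]'
python3 -m pendant '[[-0.05,0,0.03,0,0,0,0],[-0.05,0,0.03,0,0,0,0],[-0.05,0,0.03,0,0,0,0],[-0.05,0,0.02,0,0,0,0],[-0.04,0,0.01,0,0,0,0]]'
python3 -m pendant '[[-0.022,-0.05,0,0,0,-0.1,0],[-0.022,-0.05,0,0,0,-0.1,0],[-0.022,-0.05,0,0,0,-0.1,0],[-0.022,-0.05,0,0,0,-0.1,0],[-0.022,-0.05,0,0,0,-0.1,0]]'
python3 -m pendant '[[-0.022,-0.05,0,0,0,-0.1,0],[-0.022,-0.05,0,0,0,-0.1,0],[-0.022,-0.05,0,0,0,-0.1,0],[0,0,0,0,0,0,0],[0,0,0,0,0,0,0]]'
python3 - <<'E'
from fit import *
t=viewer.capture("top")[:,:,::-1]; s=viewer.capture("scene")[:,:,::-1]
cv2.imwrite("pics/top9.png",t)
cv2.imwrite("pics/c5.png",np.vstack([cv2.resize(t[122:257,190:375],(411,300),interpolation=2),cv2.resize(s[130:250,170:334],(411,300),interpolation=2)]))
g=t[:,:,:2].mean(2)
P={"38":(.6591,.1935),"46":(.6573,.1284),"54":(.6553,.0557),"62":(.6534,-.0252)}
for k,p in P.items():
    D,d,h=RINGS[k][2:]; print(k,p,fit("top",g,lambda c,x,y,*A:ring(c,x,y,*A,z0=.0145),*p,(D,d,h),{"38":11,"46":12,"54":13,"62":14}[k]))
E
```

```text
t: 28.22
eef_pos: [0.6506, -0.0249, 0.0865]
ee_rot: [0.707, 0.707, -0.002, -0.003]
wrist_force: [1.0, 0.2, 0.3]
opening: 0.0853
grip_force: 0.0
t: 28.85
eef_pos: [0.4116, -0.0252, 0.2098]
ee_rot: [0.707, 0.707, 0.0, 0.001]
wrist_force: [0.4, -0.6, -0.0]
opening: 0.0852
grip_force: 0.0
t: 29.48
eef_pos: [0.3022, -0.2769, 0.2091]
ee_rot: [0.861, 0.509, 0.0, 0.001]
wrist_force: [1.4, -0.7, -0.1]
opening: 0.0855
grip_force: 0.0
t: 30.1
eef_pos: [0.2368, -0.4245, 0.2084]
ee_rot: [0.927, 0.376, 0.0, -0.001]
wrist_force: [-0.0, -1.1, 0.4]
opening: 0.0853
grip_force: 0.0
38 (0.6591, 0.1935) (array([0.6591, 0.193 ]), np.float64(23.9))
46 (0.6573, 0.1284) (array([0.6574, 0.1279]), np.float64(27.3))
54 (0.6553, 0.0557) (array([0.6552, 0.0551]), np.float64(29.3))
62 (0.6534, -0.0252) (array([ 0.6528, -0.0267]), np.float64(30.9))
```

View pics/c5.png

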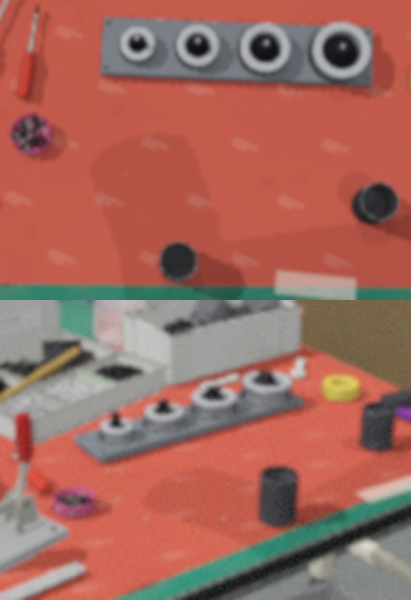

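The picture shows all four rings flat on their posts in size order, from the smallest at the left (crop 138,42) to the largest at the right (341,50). Both torch heads are still standing where they were.

```bash
python3 -c "
from station import env
print(env.hand_in())"
```

```text
the job is handed in; nothing more can be done
None
```

All four ring gauges are on their matching posts, lying flat on the base in order of size. Both torch heads are still standing where they were, and the job is handed in at about 30 s of the 88 s allowed.

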